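# Load the exposure tray and hold the enabling paddle

### The job

Load the exposure tray with the three sample pucks in a row: the tall puck in the middle nest and the two low ones in the end nests (either way round), each standing flat in its nest. Then press the pad of the sprung enabling paddle down with the fingers until the paddle is level, the top of its pad even with the tops of the two thin posts beside it, and finish while still holding it there; never push it all the way down to its stop, as that trips the interlock. Leave the bottle, the glass dish and the beaker where they are.

Things in the scene. Friction and masses are not known exactly. Their poses are not given: they have to be found in the camera images.
- tray: White plastic tray fixed to the bench, 86 x 220 x 12 mm high. Origin at the centre of its underside, on the bench; its y axis runs along the row of three round nests (44 mm across, 7 mm deep, floor lined black, 5 mm above the bench, 70 mm from centre to centre), its z axis up.
- nest_end_a (a point): Centre of the floor of one end nest, 5 mm above the bench, 70 mm from the tray's centre towards the tray's -y. Axes as the tray's.
- nest_middle (a point): Centre of the floor of the middle nest, 5 mm above the bench, at the tray's centre. Axes as the tray's.
- nest_end_b (a point): Centre of the floor of the other end nest, 5 mm above the bench, 70 mm from the tray's centre towards the tray's +y. Axes as the tray's.
- puck_low_1_center (a point): A low sample puck: upright plain aluminium cylinder, 36 mm across and 28 mm high, about 0.08 kg, with a thin amber glass chip on top, standing loose on the bench. This point is its centre, 14 mm above its underside; z along its axis, up.
- puck_low_2_center (a point): The other low sample puck, the same in every way as the first. This point is its centre, 14 mm above its underside.
- puck_tall_center (a point): The tall sample puck: like the low ones, 36 mm across, but 44 mm high, about 0.12 kg. This point is its centre, 22 mm above its underside; z along its axis, up.
- enable_unit: Grey steel base plate fixed to the bench, 170 x 100 x 20 mm high, carrying a sprung steel paddle. Origin at the centre of its underside, z up; x runs from the paddle's free end to its hinge. Hinge axis at x = +60 mm, 60 mm above the bench, between two grey cheeks (tops 76 mm up). The paddle, 64 mm wide, 10 mm thick, runs 142 mm from the hinge towards -x, sloping up by 0.22 rad at rest.
- level_mark (a point): Fixed point where the centre of the pad's top lies when the paddle is level: 69 mm above the bench, at x = -50 mm, y = 0 of the enabling unit; axes as the unit's. 42 mm to either side of it (the unit's +y and -y) stands a thin steel post, 12 x 10 mm, with its top also 69 mm above the bench.
- pad_top (a point): Centre of the top face of the paddle's black rubber pad (56 x 56 mm, 4 mm thick, on the free half of the paddle), 110 mm from the hinge; it moves with the paddle, its z axis square to the pad. About 24 mm higher at rest than when level.
- paddle (a joint): Angle of the paddle in rad: 0 at rest (sloping up), 0.22 when level (enabled), 0.44 at the bottom stop (interlock tripped). A spring pushes it back up: about 5 N at the pad to start it moving, about 10 N to keep it level, 15 N at the stop.
- bottle: Bystander: an amber bottle, 52 mm across and 90 mm high, standing upright on the bench; origin at the centre of its underside.
- dish: Bystander: a flat covered glass dish, 92 mm across and 15 mm high; origin at the centre of its underside.
- beaker: Bystander: an open steel beaker, 64 mm across and 85 mm high; origin at the centre of its underside.
Mind the look-alikes: they are no part of the job. What is shaped like the part that bears puck_low_1_center but blue is not meant. Leave any green or yellow look-alike of the enable_unit alone.

How it is judged:
By the outcome, as a careful person would: the job done as asked, in the order asked, and still so for the second after the job is handed in, while the arm keeps its last pose, push and grip.
It also fails if it takes over 72 s, if anything falls off the work surface, if the arm or the gripper's body presses on something with over 40 N, if the wrist force passes 120 N, or if a joint passes its speed limit or range.

### The arm

A 6-joint arm with a two-finger parallel gripper is mounted at the origin on the work surface. World frame = base frame: x ahead of the robot, y to its left, z up, the work surface at z = 0. Lengths are in m, angles in rad, forces in N, time in s.
With the tool pointing down it reaches from about 0.375 to 0.925 m from the base axis. Payload 5.7 kg.
Tool frame: the origin (TCP) lies on the mounting face of the last link; the fingertips stand 182 mm ahead of it and the grasp point (between the pads) lies 163 mm ahead of it; z points along the fingers, y is the direction in which the jaws open and shut (so a half turn about z gives the same grasp; the last joint's range is limited). The gripper opens to 88 mm and grips with 3 to 60 N. Pads are 20 mm wide; open, the fingers measure 115 mm over their backs; the gripper's body (75 mm by 178 mm) begins 61 mm behind the grasp point.
Start: joints at [-1.33, 0.359, 1.51, -0, 1.272, -0.115], TCP at [0.209, -0.562, 0.405] pointing down, gripper open.
Joint ranges: [-2.97, 2.97], [-1.01, 2.36], [0.21, 2.38], [-0.96, 4.11], [0.2, 2.71], [-2.98, 2.98]. Speed limits (rad/s): [2.39, 2.39, 3.14, 3.14, 3.14, 3.14].

### API

Orientations are given as a unit quaternion [w, x, y, z].
In Python, from cell import ctrl gives the robot as it stands.
- The arm moves only by the shell command python3 -m crank 'ROWS' [FORCE]. ROWS is JSON, a list of rows, each an object with "twist": the turn, a rotation vector about the world's x, y, z in degrees, a list of three; "travel": the shift along the world's x, y, z in mm, a list of three; "jaw": the closure, from 0 (fully open) to 1 (shut). In form: [{"twist": [rx, ry, rz], "travel": [x, y, z], "jaw": jaw}, ...]. A call has exactly 8 rows; each row is the pose to reach, as a shift and turn from the pose commanded when the call began; what a row does not reach only later rows make up. A row lasts 1/10 s, in which the tool goes at most 50 mm and 8.59 degrees, less where a joint would pass 70% of its speed; a pose out of reach is approached as far as the arm can. A call with a gripper value outside its range is refused whole. The fingers move at their own pace and stop on an object; FORCE is the grip in N (left out, the last holds). Time passes only in rows, so rows that repeat a pose let the fingers close, or fill a call up. It gives the time, the measured TCP pose, the force and the opening at its end, in the units of the state.
- ctrl.get_state(): the state, without advancing time (a new reading comes with each control period).
- ctrl.read_camera(name): name is "scene" or "top"; returns the picture (384x512x3 uint8, red, green, blue); there is no depth.
- ctrl.calibration(name): a dict with "vertical_fov" (degrees; the focal length in pixels is half the picture's height over the tangent of half this angle, whatever the lens; pixels are square), "cx", "cy" (the principal point, pixels), "distortion" ([k1, k2, p1, p2, k3] as OpenCV has them; the pictures are not rectified), "extrinsics" (4x4, takes a point from camera to world coordinates). Camera axes: x right, y down, z forward; pixel columns grow to the right and rows downward; lengths in m; the calibration is good to about 2 mm. A picture is of the moment at which its call begins. calibration takes no time and is no camera call.
- ctrl.sign_off(): hands the job in, once; it reports no verdict.
The state is a dict: "time": time; "joint_pos": joint angles; "qd": joint speeds; "tau": joint torques, N m; "tcp_pos": TCP position; "eef_rot": TCP orientation; "force": force on the tool from outside, world axes, zero at the start; "wrist_torque": the same for the moment, N m; "gripper_width": finger opening in m.
Only numpy, scipy, OpenCV 4.12 (cv2) and the standard library are available. Lean on these libraries where they do the work, as an engineer would, in place of code of your own. Each camera call takes 0.05 s, during which the arm holds its last target. There are 200 camera calls.

## Working session

There is one attempt and no reset: what is moved stays moved. The work goes in short steps, Python scripts to look and compute and a shell command to move; the robot and the scene stay as the last step left them, time stands still between calls to the robot, and variables do not carry over. Pictures are saved under pics/ and viewed, about 8 in all and at most 12, crops included, and the job is handed in when it is done.

```bash
mkdir -p pics; cat > h.py <<'E'
import numpy as np, cv2
from cell import ctrl
def K(n):
    c=ctrl.calibration(n); f=192/np.tan(np.radians(c["vertical_fov"])/2)
    return np.array([[f,0,c["cx"]],[0,f,c["cy"]],[0,0,1]]),np.array(c["distortion"],float),np.array(c["extrinsics"])
def p2w(n,uv,z):
    k,d,E=K(n); r=cv2.undistortPoints(np.array([[uv]],float),k,d)[0,0]
    v=E[:3,:3]@[r[0],r[1],1]; o=E[:3,3]; return o+v*(z-o[2])/v[2]
def w2p(n,P):
    k,d,E=K(n); Ei=np.linalg.inv(E)
    return cv2.projectPoints(np.array(P,float).reshape(-1,3),cv2.Rodrigues(Ei[:3,:3])[0],Ei[:3,3],k,d)[0].reshape(-1,2)
def snap(n): return cv2.cvtColor(ctrl.read_camera(n),cv2.COLOR_RGB2BGR)
E
python3 - <<'E'
from h import *
for n in("top","scene"):
    k,d,E=K(n);print(n,k[0,0],d,E.round(3).tolist())
    im=snap(n);cv2.imwrite(f"pics/{n}0_raw.png",im);cv2.imwrite(f"pics/{n}0.png",cv2.resize(im,(800,600),interpolation=cv2.INTER_CUBIC))
print(ctrl.get_state())
E
```

```text
top 473.388805957956 [-0.15958641  0.          0.          0.          0.        ] [[0.004, -0.984, 0.178, 0.382], [-1.0, -0.005, -0.006, -0.117], [0.007, -0.178, -0.984, 1.285], [0.0, 0.0, 0.0, 1.0]]
scene 497.3452944940298 [0.06107193 0.         0.         0.         0.        ] [[-0.759, 0.548, -0.352, 1.143], [0.651, 0.639, -0.409, 0.54], [0.001, -0.54, -0.842, 1.399], [0.0, 0.0, 0.0, 1.0]]
{'time': 0.1, 'joint_pos': array([-1.33011453e+00,  3.59403101e-01,  1.51132955e+00, -2.34634177e-05,
        1.27248340e+00, -1.15099851e-01]), 'qd': array([ 5.83905671e-04,  8.86119133e-04, -5.83860687e-03, -5.03679156e-05,
       -1.05080362e-03,  6.79463752e-04]), 'tau': array([ 2.01337939e-04, -5.16355348e+01, -2.71408492e+01,  6.77604438e-02,
        2.77567841e-02, -3.10774408e-05]), 'tcp_pos': array([ 0.20890389, -0.56210831,  0.40390916]), 'eef_rot': array([-8.09393796e-04,  9.84218173e-01,  1.76957423e-01, -6.21224202e-05]), 'force': array([-0.32736908, -0.333703  , -0.72485759]), 'wrist_torque': array([ 0.02803351, -0.01440706,  0.01047247]), 'gripper_width': 0.08784233018495681}
```

View pics/top0.png

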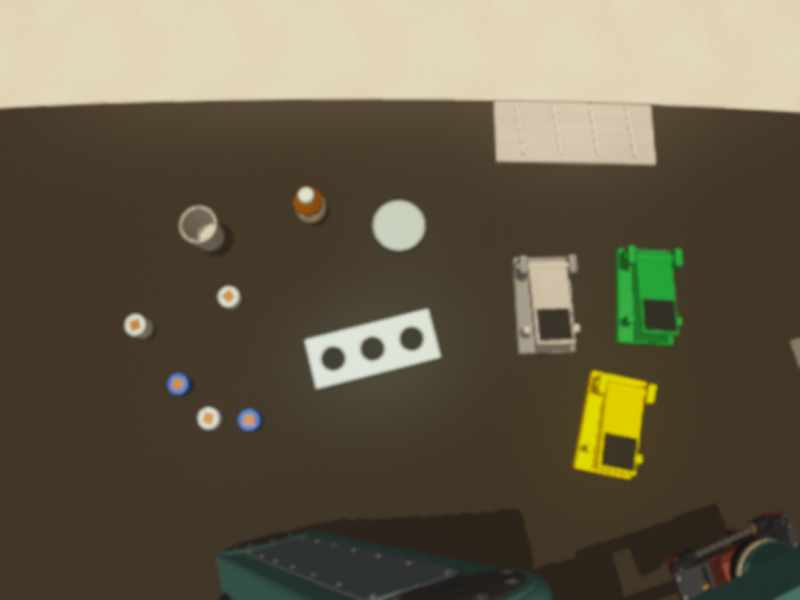

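View pics/scene0.png

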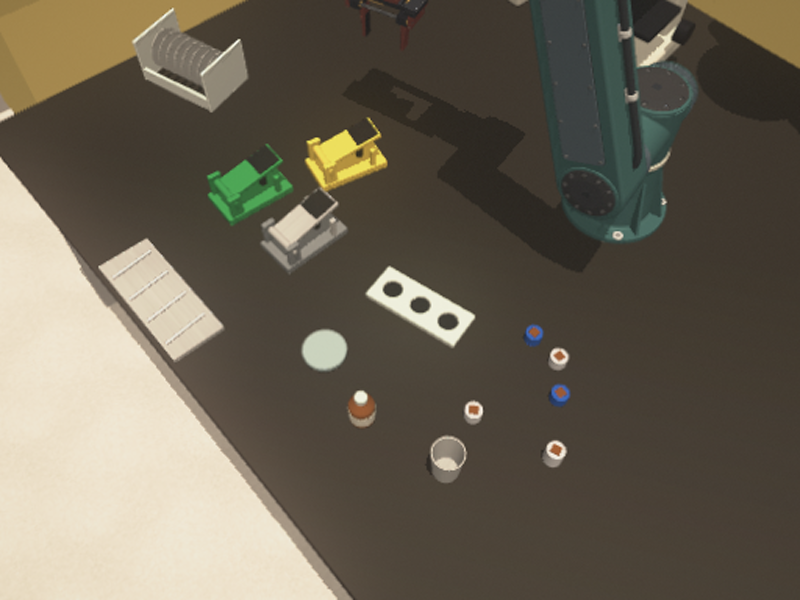

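The top view shows the white tray at about (372,348), white pucks at (137,325), (228,296) and (208,418), and the grey unit at about (547,305). The scene view suggests the leftmost puck is the tall one. I'll refine these positions with blob centroids in both cameras.

```bash
cat > m.py <<'E'
from h import *
def chip(im,uv,r=8):
    u,v=[int(round(a*.64)) for a in uv]; c=im[v-r:v+r+1,u-r:u+r+1].astype(float)
    w=np.clip(c[:,:,2]-c[:,:,0]-40,0,None); y,x=np.mgrid[-r:r+1,-r:r+1]
    return u+(w*x).sum()/w.sum(), v+(w*y).sum()/w.sum()
def dark(im,uv,r=10):
    u,v=[int(round(a*.64)) for a in uv]; c=im[v-r:v+r+1,u-r:u+r+1].astype(float).mean(2)
    w=(c<110)*1.; n,l,s,ce=cv2.connectedComponentsWithStats(w.astype(np.uint8)); i=1+np.argmax(s[1:,4]); return u-r+ce[i][0], v-r+ce[i][1]
E
python3 - <<'E'
from m import *
T=cv2.imread("pics/top0_raw.png");S=cv2.imread("pics/scene0_raw.png")
for nm,t,s in(("A",(137,325),(556,450)),("B",(228,296),(474,410)),("C",(208,418),(559,357))):
    a,b=chip(T,t),chip(S,s)
    for z in(.028,.044): print(nm,z,p2w("top",a,z).round(4),p2w("scene",b,z).round(4))
for t,s in(((333,358),(448,321)),((372,348),(420,305)),((411,338),(393,289))):
    a,b=dark(T,t),dark(S,s); print("nest",a,p2w("top",a,.009).round(4),p2w("scene",b,.009).round(4))
for c in((305,340),(428,309),(441,357),(317,389)): print("tray",p2w("top",np.array(c)*.64,.012).round(4))
for n,im,(u,v,w,h) in(("top",T,(320,150,60,85)),("scene",S,(155,110,75,70))):
    cv2.imwrite(f"pics/{n}_u.png",cv2.resize(im[v:v+h,u:u+w],None,fx=7,fy=7,interpolation=cv2.INTER_CUBIC))
a=cv2.imread("pics/top_u.png");b=cv2.imread("pics/scene_u.png");h=max(a.shape[0],b.shape[0])
p=lambda x:cv2.copyMakeBorder(x,0,h-x.shape[0],0,0,0)
cv2.imwrite("pics/u.png",cv2.resize(np.hstack([p(a),p(b)])[:, :],None,fx=.84,fy=.84))
E
```

```text
A 0.028 [0.5625 0.3396 0.028 ] [0.5552 0.33   0.028 ]
A 0.044 [0.5602 0.3338 0.044 ] [0.5621 0.3325 0.044 ]
B 0.028 [0.6138 0.1749 0.028 ] [0.6155 0.1733 0.028 ]
B 0.044 [0.6109 0.1711 0.044 ] [0.6217 0.1775 0.044 ]
C 0.028 [0.4031 0.2014 0.028 ] [0.4049 0.2    0.028 ]
C 0.044 [0.4028 0.1973 0.044 ] [0.4135 0.204  0.044 ]
nest (np.float64(212.84615384615384), np.float64(228.95804195804195)) [ 0.5087 -0.009   0.009 ] [ 0.5105 -0.0099  0.009 ]
nest (np.float64(237.89655172413794), np.float64(222.68275862068967)) [ 0.5262 -0.0766  0.009 ] [ 0.5278 -0.0772  0.009 ]
nest (np.float64(262.993006993007), np.float64(216.2237762237762)) [ 0.5441 -0.1445  0.009 ] [ 0.5462 -0.1448  0.009 ]
tray [0.539  0.0393 0.012 ]
tray [ 0.5946 -0.1742  0.012 ]
tray [ 0.5106 -0.1965  0.012 ]
tray [0.4544 0.0166 0.012 ]
```

View pics/u.png

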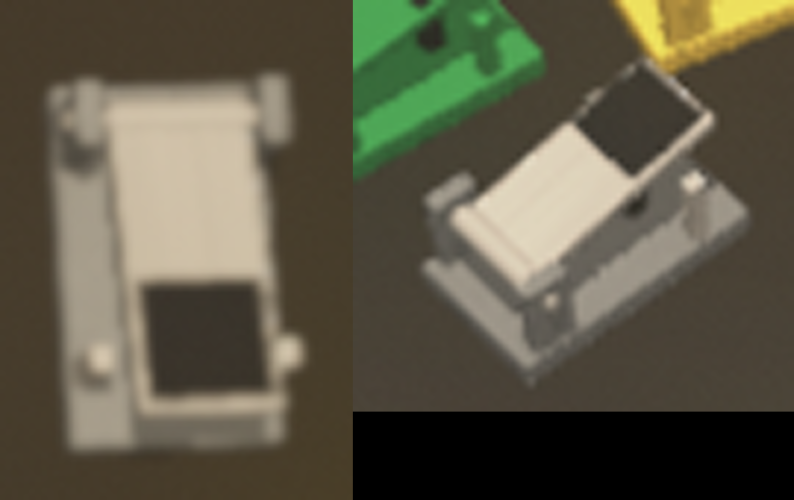

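Both cameras agree to about 2 mm. The tall puck A is at (0.561,0.333). The low pucks are B at (0.6145,0.174) and C at (0.404,0.200). The nests are at (0.5095,-0.0095), (0.527,-0.077) and (0.545,-0.145). I'll set the jaws across the row at a yaw of 14.7°, a +84.3° twist, and go to B first.

```bash
python3 - <<'E'
from h import *
for u,v in((98,360),(290,352)): print(p2w("top",(320+u/5.88-.5,150+v/5.88-.5),.069).round(4))
for u,v in((695,183),(552,297)): print(p2w("scene",(155+(u-353)/5.88-.5,110+v/5.88-.5),.069).round(4))
E
python3 -m crank '[{"twist":[0,0,3],"travel":[10,20,0],"jaw":0},{"twist":[0,0,8],"travel":[30,60,0],"jaw":0},{"twist":[0,0,14],"travel":[50,100,0],"jaw":0},{"twist":[0,0,20],"travel":[70,140,0],"jaw":0},{"twist":[0,0,26],"travel":[90,180,0],"jaw":0},{"twist":[0,0,32],"travel":[110,220,0],"jaw":0},{"twist":[0,0,38],"travel":[130,260,0],"jaw":0},{"twist":[0,0,44],"travel":[150,300,0],"jaw":0}]' 20
```

```text
[ 0.5515 -0.334   0.069 ]
[ 0.5553 -0.4208  0.069 ]
[ 0.5534 -0.3353  0.069 ]
[ 0.6646 -0.3238  0.069 ]
time: 0.9
tcp_pos: [0.3593, -0.2606, 0.4045]
eef_rot: [-0.0, 0.845, 0.534, -0.0]
force: [0.7, 0.3, -0.0]
gripper_width: 0.0876
```

```bash
python3 -m crank '[{"twist":[0,0,6],"travel":[22,39,0],"jaw":0},{"twist":[0,0,12],"travel":[44,78,0],"jaw":0},{"twist":[0,0,18],"travel":[66,117,0],"jaw":0},{"twist":[0,0,24],"travel":[88,156,0],"jaw":0},{"twist":[0,0,30],"travel":[110,195,0],"jaw":0},{"twist":[0,0,35],"travel":[132,234,0],"jaw":0},{"twist":[0,0,40],"travel":[154,273,0],"jaw":0},{"twist":[0,0,40.3],"travel":[176,312,0],"jaw":0}]' && python3 -m crank '[{"twist":[0,0,0],"travel":[20,32,-20],"jaw":0},{"twist":[0,0,0],"travel":[40,64,-50],"jaw":0},{"twist":[0,0,0],"travel":[60,94,-80],"jaw":0},{"twist":[0,0,0],"travel":[75,117,-110],"jaw":0},{"twist":[0,0,0],"travel":[79,123,-130],"jaw":0},{"twist":[0,0,0],"travel":[79,123,-140],"jaw":0},{"twist":[0,0,0],"travel":[79,123,-140],"jaw":0},{"twist":[0,0,0],"travel":[79,123,-140],"jaw":0}]'
```

```text
time: 1.7
tcp_pos: [0.5354, 0.0515, 0.4044]
eef_rot: [-0.0, 0.61, 0.793, -0.0]
force: [0.4, -0.2, 0.7]
gripper_width: 0.0879
time: 2.5
tcp_pos: [0.6139, 0.1719, 0.2652]
eef_rot: [0.0, 0.611, 0.791, -0.0]
force: [-0.1, -0.7, 0.8]
gripper_width: 0.0883
```

```bash
python3 -m crank '[{"twist":[0,0,0],"travel":[1,2,-20],"jaw":0},{"twist":[0,0,0],"travel":[1,2,-40],"jaw":0},{"twist":[0,0,0],"travel":[1,2,-58],"jaw":0},{"twist":[0,0,0],"travel":[1,2,-71],"jaw":0},{"twist":[0,0,0],"travel":[1,2,-71],"jaw":0},{"twist":[0,0,0],"travel":[1,2,-71],"jaw":0.6},{"twist":[0,0,0],"travel":[1,2,-71],"jaw":1},{"twist":[0,0,0],"travel":[1,2,-71],"jaw":1}]' 20; python3 -m crank '[{"twist":[0,0,0],"travel":[0,0,0],"jaw":1},{"twist":[0,0,0],"travel":[0,0,0],"jaw":1},{"twist":[0,0,0],"travel":[0,0,0],"jaw":1},{"twist":[0,0,0],"travel":[0,0,0],"jaw":1},{"twist":[0,0,0],"travel":[0,0,0],"jaw":1},{"twist":[0,0,0],"travel":[0,0,0],"jaw":1},{"twist":[0,0,0],"travel":[0,0,5],"jaw":1},{"twist":[0,0,0],"travel":[0,0,10],"jaw":1}]'
```

```text
time: 3.3
tcp_pos: [0.6155, 0.1746, 0.1947]
eef_rot: [0.001, 0.611, 0.792, 0.001]
force: [-0.4, 0.3, 0.4]
gripper_width: 0.0676
time: 4.1
tcp_pos: [0.6149, 0.1745, 0.2037]
eef_rot: [-0.0, 0.611, 0.792, -0.0]
force: [-0.3, 0.4, -0.9]
gripper_width: 0.0353
```

```bash
python3 -m crank '[{"twist":[0,0,0],"travel":[0,0,25],"jaw":1},{"twist":[0,0,0],"travel":[-10,-17,50],"jaw":1},{"twist":[0,0,0],"travel":[-30,-52,60],"jaw":1},{"twist":[0,0,0],"travel":[-52,-91,60],"jaw":1},{"twist":[0,0,0],"travel":[-74,-130,60],"jaw":1},{"twist":[0,0,0],"travel":[-94,-165,60],"jaw":1},{"twist":[0,0,0],"travel":[-105,-184,50],"jaw":1},{"twist":[0,0,0],"travel":[-105,-184,35],"jaw":1}]'; python3 -m crank '[{"twist":[0,0,0],"travel":[0,0,-10],"jaw":1},{"twist":[0,0,0],"travel":[0,0,-16],"jaw":1},{"twist":[0,0,0],"travel":[0,0,-16],"jaw":1},{"twist":[0,0,0],"travel":[0,0,-16],"jaw":1},{"twist":[0,0,0],"travel":[0,0,-16],"jaw":1},{"twist":[0,0,0],"travel":[0,0,-16],"jaw":1},{"twist":[0,0,0],"travel":[0,0,-16],"jaw":1},{"twist":[0,0,0],"travel":[0,0,-16],"jaw":1}]'; python3 - <<'E'
from h import *
a=snap("top");b=snap("scene");cv2.imwrite("pics/s1.png",b);cv2.imwrite("pics/t1.png",a)
f=lambda i:cv2.resize(i,(400,400),interpolation=cv2.INTER_CUBIC)
cv2.imwrite("pics/c1.png",np.hstack([f(a[190:260,190:290][:, :70]),f(b[160:230,225:295])]))
E
```

```text
time: 4.9
tcp_pos: [0.5088, -0.0116, 0.2395]
eef_rot: [0.001, 0.612, 0.791, -0.0]
force: [0.7, 0.9, -0.5]
gripper_width: 0.0354
time: 5.7
tcp_pos: [0.5101, -0.0093, 0.2228]
eef_rot: [0.0, 0.611, 0.792, 0.0]
force: [0.3, -0.9, -0.5]
gripper_width: 0.0356
```

View pics/c1.png

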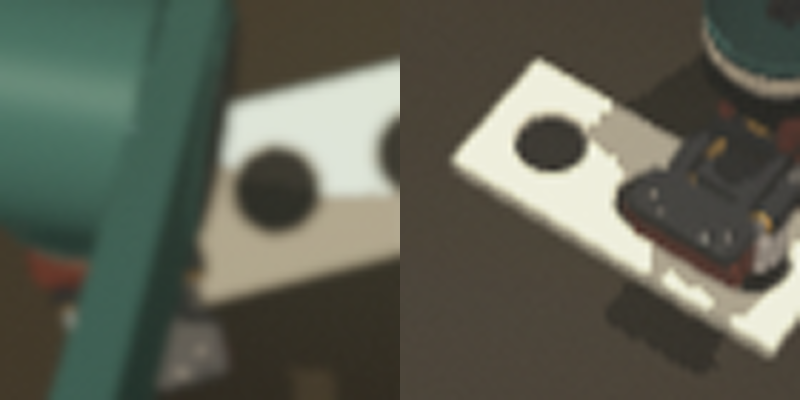

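The arm and gripper hide the nest in both views, so I'll lower by measurement and watch the force.

```bash
python3 -m crank '[{"twist":[0,0,0],"travel":[0,0,-5],"jaw":1},{"twist":[0,0,0],"travel":[0,0,-10],"jaw":1},{"twist":[0,0,0],"travel":[0,0,-14],"jaw":1},{"twist":[0,0,0],"travel":[0,0,-18],"jaw":1},{"twist":[0,0,0],"travel":[0,0,-20],"jaw":1},{"twist":[0,0,0],"travel":[0,0,-22],"jaw":1},{"twist":[0,0,0],"travel":[0,0,-22],"jaw":1},{"twist":[0,0,0],"travel":[0,0,-22],"jaw":1}]'
```

```text
time: 6.6
tcp_pos: [0.51, -0.0094, 0.2006]
eef_rot: [-0.0, 0.611, 0.792, -0.0]
force: [-1.0, -0.6, -1.1]
gripper_width: 0.0354
```

```bash
python3 -m crank '[{"twist":[0,0,0],"travel":[0,0,-1],"jaw":1},{"twist":[0,0,0],"travel":[0,0,-1],"jaw":0.8},{"twist":[0,0,0],"travel":[0,0,-1],"jaw":0},{"twist":[0,0,0],"travel":[0,0,-1],"jaw":0},{"twist":[0,0,0],"travel":[0,0,-1],"jaw":0},{"twist":[0,0,0],"travel":[0,0,15],"jaw":0},{"twist":[0,0,0],"travel":[0,0,40],"jaw":0},{"twist":[0,0,0],"travel":[0,0,70],"jaw":0}]'; python3 -m crank '[{"twist":[0,0,0],"travel":[5,35,10],"jaw":0},{"twist":[0,0,0],"travel":[11,76,10],"jaw":0},{"twist":[0,0,0],"travel":[17,120,10],"jaw":0},{"twist":[0,0,0],"travel":[23,164,10],"jaw":0},{"twist":[0,0,0],"travel":[29,208,10],"jaw":0},{"twist":[0,0,0],"travel":[35,252,10],"jaw":0},{"twist":[0,0,0],"travel":[41,296,10],"jaw":0},{"twist":[0,0,0],"travel":[47,330,10],"jaw":0}]'; python3 - <<'E'
from m import *
a=snap("top");b=snap("scene");cv2.imwrite("pics/s2.png",b);cv2.imwrite("pics/t2.png",a)
f=lambda i:cv2.resize(i,(400,400),interpolation=cv2.INTER_CUBIC)
cv2.imwrite("pics/c2.png",np.hstack([f(a[190:260,190:260]),f(b[160:230,240:310])]))
e=chip(a,(333,355));print(e,p2w("top",e,.033)); e=chip(b,(449,312));print(e,p2w("scene",e,.033))
E
```

```text
time: 7.4
tcp_pos: [0.5095, -0.0094, 0.2707]
eef_rot: [-0.001, 0.611, 0.792, -0.001]
force: [0.1, -0.4, 0.2]
gripper_width: 0.0798
time: 8.2
tcp_pos: [0.5568, 0.3232, 0.2807]
eef_rot: [-0.0, 0.611, 0.792, 0.0]
force: [0.2, -0.0, -0.1]
gripper_width: 0.0877
(np.float64(212.13567362428842), np.float64(227.51423149905122)) [ 0.51019553 -0.00907179  0.033     ]
(np.float64(286.4051470588235), np.float64(201.56470588235294)) [ 0.51164026 -0.01043017  0.033     ]
```

View pics/c2.png

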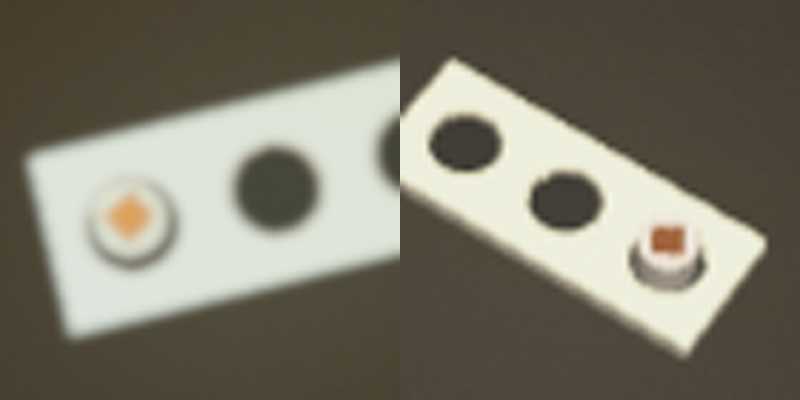

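The puck is seated, with a black ring all round it in both views (chip at raw pixel (212,227.5) in the top image). Next is the tall puck.

```bash
python3 -m crank '[{"twist":[0,0,0],"travel":[4.5,10,-10],"jaw":0},{"twist":[0,0,0],"travel":[4.5,10,-35],"jaw":0},{"twist":[0,0,0],"travel":[4.5,10,-60],"jaw":0},{"twist":[0,0,0],"travel":[4.5,10,-78],"jaw":0},{"twist":[0,0,0],"travel":[4.5,10,-82],"jaw":0},{"twist":[0,0,0],"travel":[4.5,10,-82],"jaw":0},{"twist":[0,0,0],"travel":[4.5,10,-82],"jaw":1},{"twist":[0,0,0],"travel":[4.5,10,-82],"jaw":1}]' 20; python3 -m crank '[{"twist":[0,0,0],"travel":[0,0,0],"jaw":1},{"twist":[0,0,0],"travel":[0,0,0],"jaw":1},{"twist":[0,0,0],"travel":[0,0,0],"jaw":1},{"twist":[0,0,0],"travel":[0,0,0],"jaw":1},{"twist":[0,0,0],"travel":[0,0,0],"jaw":1},{"twist":[0,0,0],"travel":[0,0,0],"jaw":1},{"twist":[0,0,0],"travel":[0,0,0],"jaw":1},{"twist":[0,0,0],"travel":[0,0,10],"jaw":1}]'
```

```text
time: 9.1
tcp_pos: [0.5621, 0.3306, 0.1998]
eef_rot: [0.0, 0.611, 0.792, 0.001]
force: [0.4, -0.2, 0.3]
gripper_width: 0.075
time: 9.9
tcp_pos: [0.5607, 0.3302, 0.2075]
eef_rot: [-0.001, 0.611, 0.792, -0.001]
force: [-0.1, -0.1, -1.4]
gripper_width: 0.0356
```

```bash
python3 -m crank '[{"twist":[0,0,0],"travel":[0,0,20],"jaw":1},{"twist":[0,0,0],"travel":[-1,-10,45],"jaw":1},{"twist":[0,0,0],"travel":[-3,-40,65],"jaw":1},{"twist":[0,0,0],"travel":[-7,-85,70],"jaw":1},{"twist":[0,0,0],"travel":[-11,-130,70],"jaw":1},{"twist":[0,0,0],"travel":[-14,-175,70],"jaw":1},{"twist":[0,0,0],"travel":[-18,-220,70],"jaw":1},{"twist":[0,0,0],"travel":[-22,-265,70],"jaw":1}]'; python3 -m crank '[{"twist":[0,0,0],"travel":[-3,-40,0],"jaw":1},{"twist":[0,0,0],"travel":[-7,-80,0],"jaw":1},{"twist":[0,0,0],"travel":[-9,-115,0],"jaw":1},{"twist":[0,0,0],"travel":[-11,-138,0],"jaw":1},{"twist":[0,0,0],"travel":[-11,-145,-15],"jaw":1},{"twist":[0,0,0],"travel":[-11,-145,-35],"jaw":1},{"twist":[0,0,0],"travel":[-11,-145,-48],"jaw":1},{"twist":[0,0,0],"travel":[-11,-145,-48],"jaw":1}]';python3 -m crank '[{"twist":[0,0,0],"travel":[0,0,0],"jaw":1},{"twist":[0,0,0],"travel":[0,0,0],"jaw":1},{"twist":[0,0,0],"travel":[0,0,0],"jaw":1},{"twist":[0,0,0],"travel":[0,0,0],"jaw":1},{"twist":[0,0,0],"travel":[0,0,0],"jaw":1},{"twist":[0,0,0],"travel":[0,0,0],"jaw":1},{"twist":[0,0,0],"travel":[0,0,0],"jaw":1},{"twist":[0,0,0],"travel":[0,0,0],"jaw":1}]'
```

```text
time: 10.7
tcp_pos: [0.5391, 0.0639, 0.2793]
eef_rot: [0.0, 0.611, 0.792, 0.0]
force: [1.6, -0.3, -1.2]
gripper_width: 0.0353
time: 11.5
tcp_pos: [0.5276, -0.0791, 0.2293]
eef_rot: [-0.002, 0.611, 0.792, -0.001]
force: [-0.2, -0.5, -2.0]
gripper_width: 0.0357
time: 12.3
tcp_pos: [0.5285, -0.0794, 0.2307]
eef_rot: [-0.0, 0.611, 0.792, -0.0]
force: [0.7, 0.4, -1.5]
gripper_width: 0.0354
```

```bash
python3 -m crank '[{"twist":[0,0,0],"travel":[0,0,-6],"jaw":1},{"twist":[0,0,0],"travel":[0,0,-12],"jaw":1},{"twist":[0,0,0],"travel":[0,0,-17],"jaw":1},{"twist":[0,0,0],"travel":[0,0,-21],"jaw":1},{"twist":[0,0,0],"travel":[0,0,-24],"jaw":1},{"twist":[0,0,0],"travel":[0,0,-26],"jaw":1},{"twist":[0,0,0],"travel":[0,0,-26],"jaw":1},{"twist":[0,0,0],"travel":[0,0,-26],"jaw":1}]'
```

```text
time: 13.1
tcp_pos: [0.5286, -0.0794, 0.2047]
eef_rot: [0.0, 0.611, 0.792, -0.0]
force: [0.7, 0.5, -2.5]
gripper_width: 0.0356
```

Force reads −2.5 N, about the puck's own weight, so it isn't resting on the rim. I'll release it and head to C at (0.404,0.200).

```bash
python3 -m crank '[{"twist":[0,0,0],"travel":[0,0,-1],"jaw":1},{"twist":[0,0,0],"travel":[0,0,-1],"jaw":0.8},{"twist":[0,0,0],"travel":[0,0,-1],"jaw":0},{"twist":[0,0,0],"travel":[0,0,-1],"jaw":0},{"twist":[0,0,0],"travel":[0,0,-1],"jaw":0},{"twist":[0,0,0],"travel":[0,0,15],"jaw":0},{"twist":[0,0,0],"travel":[0,0,40],"jaw":0},{"twist":[0,0,0],"travel":[0,0,70],"jaw":0}]'; python3 -m crank '[{"twist":[0,0,0],"travel":[-8,20,5],"jaw":0},{"twist":[0,0,0],"travel":[-24,58,5],"jaw":0},{"twist":[0,0,0],"travel":[-42,98,5],"jaw":0},{"twist":[0,0,0],"travel":[-60,138,5],"jaw":0},{"twist":[0,0,0],"travel":[-77,178,5],"jaw":0},{"twist":[0,0,0],"travel":[-95,218,5],"jaw":0},{"twist":[0,0,0],"travel":[-112,255,5],"jaw":0},{"twist":[0,0,0],"travel":[-124,280,5],"jaw":0}]'; python3 - <<'E'
from m import *
a=snap("top");b=snap("scene");cv2.imwrite("pics/s3.png",b);cv2.imwrite("pics/t3.png",a)
f=lambda i:cv2.resize(i,(400,400),interpolation=cv2.INTER_CUBIC)
cv2.imwrite("pics/c3.png",np.hstack([f(a[190:260,190:260]),f(b[160:230,240:310])]))
q=w2p("top",[.527,-.077,.049])[0];e=chip(a,q/.64);print(q,e,p2w("top",e,.049)); q=w2p("scene",[.527,-.077,.049])[0];e=chip(b,q/.64);print(e,p2w("scene",e,.049)); print(ctrl.get_state()["tcp_pos"])
E
```

```text
time: 13.9
tcp_pos: [0.528, -0.0793, 0.2747]
eef_rot: [-0.001, 0.611, 0.792, -0.0]
force: [-0.2, 0.3, -0.2]
gripper_width: 0.0803
time: 14.7
tcp_pos: [0.4031, 0.2025, 0.2798]
eef_rot: [-0.0, 0.61, 0.792, 0.0]
force: [0.5, 0.6, -0.6]
gripper_width: 0.088
[237.58413297 220.66442297] (np.float64(237.36287543082224), np.float64(220.27326440177254)) [ 0.52803002 -0.07640909  0.049     ]
(np.float64(268.5190174326466), np.float64(188.59350237717908)) [ 0.52948394 -0.07737948  0.049     ]
[0.40282326 0.20277154 0.2797313 ]
```

View pics/c3.png

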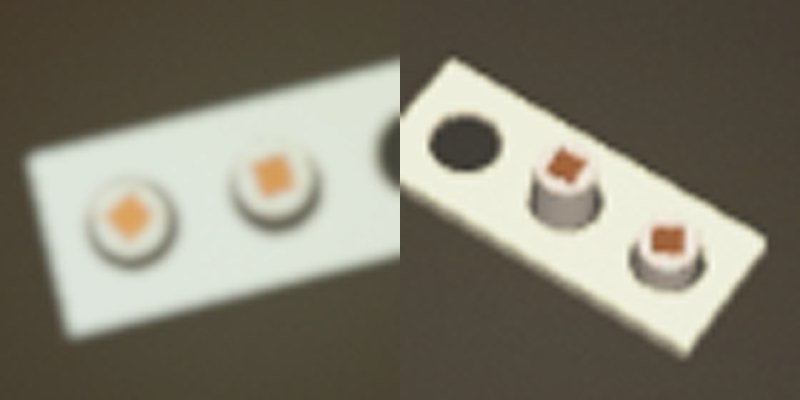

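The tall puck is seated in the middle nest, its chip about 1 mm from the nest centre. Now I'll pick C.

```bash
python3 -m crank '[{"twist":[0,0,0],"travel":[1,-2,-15],"jaw":0},{"twist":[0,0,0],"travel":[1,-2,-40],"jaw":0},{"twist":[0,0,0],"travel":[1,-2,-65],"jaw":0},{"twist":[0,0,0],"travel":[1,-2,-80],"jaw":0},{"twist":[0,0,0],"travel":[1,-2,-85],"jaw":0},{"twist":[0,0,0],"travel":[1,-2,-85],"jaw":0},{"twist":[0,0,0],"travel":[1,-2,-85],"jaw":1},{"twist":[0,0,0],"travel":[1,-2,-85],"jaw":1}]' 20; python3 -m crank '[{"twist":[0,0,0],"travel":[0,0,0],"jaw":1},{"twist":[0,0,0],"travel":[0,0,0],"jaw":1},{"twist":[0,0,0],"travel":[0,0,0],"jaw":1},{"twist":[0,0,0],"travel":[0,0,0],"jaw":1},{"twist":[0,0,0],"travel":[0,0,0],"jaw":1},{"twist":[0,0,0],"travel":[0,0,0],"jaw":1},{"twist":[0,0,0],"travel":[0,0,0],"jaw":1},{"twist":[0,0,0],"travel":[0,0,10],"jaw":1}]'
```

```text
time: 15.6
tcp_pos: [0.406, 0.1986, 0.1954]
eef_rot: [0.0, 0.611, 0.792, 0.001]
force: [-0.5, -0.2, -0.1]
gripper_width: 0.0753
time: 16.4
tcp_pos: [0.405, 0.1984, 0.2041]
eef_rot: [-0.001, 0.611, 0.792, -0.001]
force: [0.6, -0.3, -0.8]
gripper_width: 0.0352
```

```bash
python3 -m crank '[{"twist":[0,0,0],"travel":[0,0,20],"jaw":1},{"twist":[0,0,0],"travel":[4,-10,45],"jaw":1},{"twist":[0,0,0],"travel":[16,-40,65],"jaw":1},{"twist":[0,0,0],"travel":[32,-78,72],"jaw":1},{"twist":[0,0,0],"travel":[49,-120,75],"jaw":1},{"twist":[0,0,0],"travel":[66,-161,75],"jaw":1},{"twist":[0,0,0],"travel":[82,-201,75],"jaw":1},{"twist":[0,0,0],"travel":[98,-240,75],"jaw":1}]'; python3 -m crank '[{"twist":[0,0,0],"travel":[16,-40,0],"jaw":1},{"twist":[0,0,0],"travel":[30,-75,0],"jaw":1},{"twist":[0,0,0],"travel":[41,-98,0],"jaw":1},{"twist":[0,0,0],"travel":[43,-105,0],"jaw":1},{"twist":[0,0,0],"travel":[43,-105,-15],"jaw":1},{"twist":[0,0,0],"travel":[43,-105,-35],"jaw":1},{"twist":[0,0,0],"travel":[43,-105,-50],"jaw":1},{"twist":[0,0,0],"travel":[43,-105,-50],"jaw":1}]';python3 -m crank '[{"twist":[0,0,0],"travel":[0,0,0],"jaw":1},{"twist":[0,0,0],"travel":[0,0,0],"jaw":1},{"twist":[0,0,0],"travel":[0,0,-8],"jaw":1},{"twist":[0,0,0],"travel":[0,0,-14],"jaw":1},{"twist":[0,0,0],"travel":[0,0,-20],"jaw":1},{"twist":[0,0,0],"travel":[0,0,-20],"jaw":1},{"twist":[0,0,0],"travel":[0,0,-20],"jaw":1},{"twist":[0,0,0],"travel":[0,0,-20],"jaw":1}]'
```

```text
time: 17.2
tcp_pos: [0.5038, -0.0433, 0.2804]
eef_rot: [0.0, 0.611, 0.792, 0.0]
force: [0.6, 0.9, -0.6]
gripper_width: 0.0358
time: 18.0
tcp_pos: [0.5449, -0.1451, 0.2281]
eef_rot: [-0.002, 0.611, 0.792, -0.001]
force: [0.6, 0.4, -0.6]
gripper_width: 0.0353
time: 18.8
tcp_pos: [0.5466, -0.1465, 0.2097]
eef_rot: [0.0, 0.611, 0.792, -0.0]
force: [0.5, -0.2, -0.1]
gripper_width: 0.0351
```

Next: lower 8.5 mm, check the force, release, then move towards the unit. The level mark is at about (0.553,-0.377).

```bash
python3 -m crank '[{"twist":[0,0,0],"travel":[0,0,-4],"jaw":1},{"twist":[0,0,0],"travel":[0,0,-7],"jaw":1},{"twist":[0,0,0],"travel":[0,0,-8.5],"jaw":1},{"twist":[0,0,0],"travel":[0,0,-8.5],"jaw":1},{"twist":[0,0,0],"travel":[0,0,-8.5],"jaw":1},{"twist":[0,0,0],"travel":[0,0,-8.5],"jaw":1},{"twist":[0,0,0],"travel":[0,0,-8.5],"jaw":1},{"twist":[0,0,0],"travel":[0,0,-8.5],"jaw":1}]'
```

```text
time: 19.6
tcp_pos: [0.5465, -0.1464, 0.2012]
eef_rot: [0.0, 0.611, 0.792, -0.0]
force: [0.7, 0.2, -0.6]
gripper_width: 0.0355
```

```bash
python3 -m crank '[{"twist":[0,0,0],"travel":[0,0,-0.7],"jaw":1},{"twist":[0,0,0],"travel":[0,0,-0.7],"jaw":0.8},{"twist":[0,0,0],"travel":[0,0,-0.7],"jaw":0},{"twist":[0,0,0],"travel":[0,0,-0.7],"jaw":0},{"twist":[0,0,0],"travel":[0,0,-0.7],"jaw":0},{"twist":[0,0,0],"travel":[0,0,15],"jaw":0},{"twist":[0,0,0],"travel":[0,0,45],"jaw":0},{"twist":[0,0,0],"travel":[0,0,90],"jaw":0}]'; python3 -m crank '[{"twist":[0,0,0],"travel":[0,-10,30],"jaw":0},{"twist":[0,0,0],"travel":[1,-40,40],"jaw":1},{"twist":[0,0,0],"travel":[2,-80,40],"jaw":1},{"twist":[0,0,0],"travel":[3,-120,40],"jaw":1},{"twist":[0,0,0],"travel":[5,-160,40],"jaw":1},{"twist":[0,0,0],"travel":[6,-200,40],"jaw":1},{"twist":[0,0,0],"travel":[7,-225,40],"jaw":1},{"twist":[0,0,0],"travel":[7,-231,40],"jaw":1}]'; python3 - <<'E'
from m import *
a=snap("top");b=snap("scene");cv2.imwrite("pics/s4.png",b);cv2.imwrite("pics/t4.png",a)
f=lambda i:cv2.resize(i,(400,400),interpolation=cv2.INTER_CUBIC)
cv2.imwrite("pics/c4.png",np.vstack([np.hstack([f(a[190:260,205:275]),f(b[150:230,235:315])])[:300],cv2.resize(b[100:175,140:340],(800,300),interpolation=cv2.INTER_CUBIC)]))
for n,im in(("top",a),("scene",b)):
    q=w2p(n,[.5455,-.1447,.033])[0];e=chip(im,q/.64);print(q,e,p2w(n,e,.033))
print(ctrl.get_state()["tcp_pos"],ctrl.get_state()["gripper_width"])
E
```

```text
time: 20.4
tcp_pos: [0.5454, -0.146, 0.2901]
eef_rot: [-0.003, 0.611, 0.792, -0.001]
force: [0.1, -0.7, 0.0]
gripper_width: 0.0797
time: 21.2
tcp_pos: [0.5533, -0.3803, 0.331]
eef_rot: [0.001, 0.612, 0.791, -0.0]
force: [0.1, -0.1, 1.0]
gripper_width: 0.0352
[263.25002962 214.58104844] (np.float64(262.7557251908397), np.float64(214.34875954198472)) [ 0.54611835 -0.14338193  0.033     ]
[251.12570613 180.83750466] (np.float64(250.79726468222043), np.float64(181.21480289621883)) [ 0.5472972  -0.14427277  0.033     ]
[ 0.55322663 -0.37784715  0.33079635] 0.0272915137805793
```

View pics/c4.png

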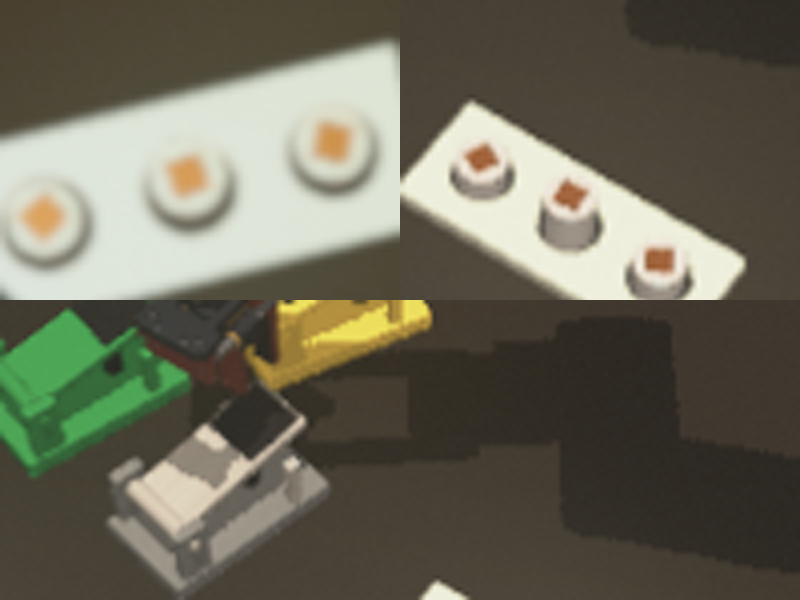

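All three pucks show even dark rings, so they're seated. I'll lower to about 10 mm above the resting pad and close the jaws fully.

```bash
python3 -m crank '[{"twist":[0,0,0],"travel":[0,0,-10],"jaw":1},{"twist":[0,0,0],"travel":[0,0,-20],"jaw":1},{"twist":[0,0,0],"travel":[0,0,-30],"jaw":1},{"twist":[0,0,0],"travel":[0,0,-36],"jaw":1},{"twist":[0,0,0],"travel":[0,0,-42],"jaw":1},{"twist":[0,0,0],"travel":[0,0,-42],"jaw":1},{"twist":[0,0,0],"travel":[0,0,-42],"jaw":1},{"twist":[0,0,0],"travel":[0,0,-42],"jaw":1}]'; python3 -m crank '[{"twist":[0,0,0],"travel":[0,0,-3],"jaw":1},{"twist":[0,0,0],"travel":[0,0,-6],"jaw":1},{"twist":[0,0,0],"travel":[0,0,-9],"jaw":1},{"twist":[0,0,0],"travel":[0,0,-12],"jaw":1},{"twist":[0,0,0],"travel":[0,0,-15],"jaw":1},{"twist":[0,0,0],"travel":[0,0,-18],"jaw":1},{"twist":[0,0,0],"travel":[0,0,-20],"jaw":1},{"twist":[0,0,0],"travel":[0,0,-20],"jaw":1}]'
```

```text
time: 22.1
tcp_pos: [0.5537, -0.3776, 0.2896]
eef_rot: [0.0, 0.611, 0.792, -0.0]
force: [0.2, 0.2, -0.1]
gripper_width: 0.0001
time: 22.9
tcp_pos: [0.5532, -0.3775, 0.2692]
eef_rot: [-0.0, 0.611, 0.792, -0.0]
force: [-1.8, 0.5, 6.2]
gripper_width: 0.0006
```

The pad is in contact at 6.2 N, as expected here. Now the remaining 18 mm, gently.

```bash
python3 -m crank '[{"twist":[0,0,0],"travel":[0,0,-3],"jaw":1},{"twist":[0,0,0],"travel":[0,0,-6],"jaw":1},{"twist":[0,0,0],"travel":[0,0,-9],"jaw":1},{"twist":[0,0,0],"travel":[0,0,-12],"jaw":1},{"twist":[0,0,0],"travel":[0,0,-15],"jaw":1},{"twist":[0,0,0],"travel":[0,0,-17],"jaw":1},{"twist":[0,0,0],"travel":[0,0,-18],"jaw":1},{"twist":[0,0,0],"travel":[0,0,-18],"jaw":1}]'; python3 -m crank '[{"twist":[0,0,0],"travel":[0,0,0],"jaw":1},{"twist":[0,0,0],"travel":[0,0,0],"jaw":1},{"twist":[0,0,0],"travel":[0,0,0],"jaw":1},{"twist":[0,0,0],"travel":[0,0,0],"jaw":1},{"twist":[0,0,0],"travel":[0,0,0],"jaw":1},{"twist":[0,0,0],"travel":[0,0,0],"jaw":1},{"twist":[0,0,0],"travel":[0,0,0],"jaw":1},{"twist":[0,0,0],"travel":[0,0,0],"jaw":1}]'; python3 - <<'E'
from h import *
b=snap("scene");a=snap("top");cv2.imwrite("pics/s5.png",b);cv2.imwrite("pics/t5.png",a)
cv2.imwrite("pics/c5.png",np.hstack([cv2.resize(b[115:185,155:225],(490,490),interpolation=cv2.INTER_CUBIC),cv2.resize(a[150:235,325:375],(288,490),interpolation=cv2.INTER_CUBIC)]))
E
```

```text
time: 23.7
tcp_pos: [0.5525, -0.3777, 0.2516]
eef_rot: [-0.001, 0.611, 0.792, -0.001]
force: [-5.8, -0.2, 10.0]
gripper_width: 0.0004
time: 24.5
tcp_pos: [0.5525, -0.3777, 0.2518]
eef_rot: [-0.001, 0.611, 0.792, -0.001]
force: [-6.2, 0.4, 8.8]
gripper_width: 0.0005
```

View pics/c5.png

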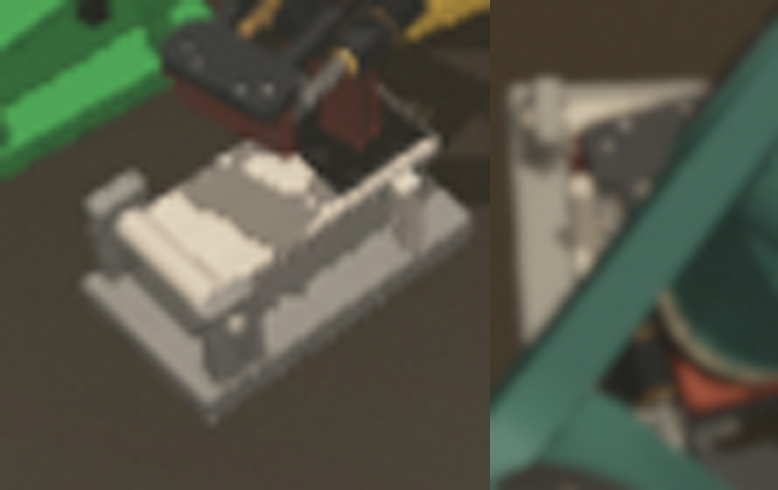

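The fingers are on the pad beside the post. I'll check the paddle angle numerically by projecting the free-end corner for several angles.

```bash
python3 - <<'E'
from h import *
L=np.array([.5534,-.3775,0]);
for yaw in(0,.043):
  X=np.array([np.cos(yaw),np.sin(yaw),0]);Y=np.array([-X[1],X[0],0]);Z=np.array([0,0,1])
  H=L+X*.110+Z*.060
  for th in(.12,.17,.22,.27,.32):
    s=.22-th; d=-X*np.cos(s)+Z*np.sin(s); n=X*np.sin(s)+Z*np.cos(s)
    P=[H+d*.142+Y*.032+n*.005, H+d*.142-Y*.032+n*.005]
    print(yaw,th,((w2p("scene",P)-[155,115]+.5)*7).round(0).tolist())
  print("posttop", ((w2p("scene",[L+Y*.042+Z*.069])-[155,115]+.5)*7).round(0))
E
```

```text
0 0.12 [[443.0, 125.0], [361.0, 47.0]]
0 0.17 [[445.0, 133.0], [364.0, 56.0]]
0 0.22 [[446.0, 142.0], [365.0, 65.0]]
0 0.27 [[447.0, 151.0], [366.0, 74.0]]
0 0.32 [[447.0, 160.0], [367.0, 84.0]]
posttop [[407. 183.]]
0.043 0.12 [[443.0, 122.0], [357.0, 47.0]]
0.043 0.17 [[445.0, 130.0], [360.0, 56.0]]
0.043 0.22 [[446.0, 139.0], [361.0, 65.0]]
0.043 0.27 [[447.0, 148.0], [363.0, 74.0]]
0.043 0.32 [[448.0, 157.0], [363.0, 83.0]]
posttop [[410. 181.]]
```

```bash
python3 - <<'E'
import cv2
b=cv2.imread("pics/s5.png");cv2.imwrite("pics/c6.png",cv2.resize(b[125:160,180:225],None,fx=16,fy=16,interpolation=cv2.INTER_CUBIC))
E
```

```text
(no output)
```

View pics/c6.png

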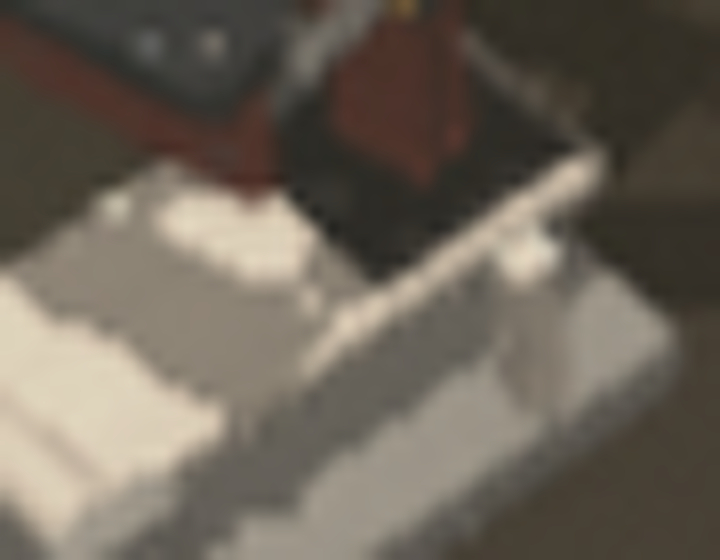

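Relative to the post, the corner offset is (33,-41) px against (36,-42) predicted for level, so the angle is about 0.22 rad. The fingertips are at 69.8 mm with 9–10 N. One last state and bystander check, then hand in.

```bash
python3 - <<'E'
from m import *
b=snap("scene");o=cv2.imread("pics/scene0_raw.png")
for n,(u,v) in dict(bottle=(361,408),dish=(325,350),beaker=(447,458),blue1=(534,334),blue2=(560,394)).items():
    u,v=int(u*.64),int(v*.64);print(n,cv2.absdiff(b,o)[v-20:v+20,u-20:u+20].mean().round(2))
for p in([.5095,-.0095,.033],[.527,-.077,.049],[.5455,-.1447,.033]):
    e=chip(b,w2p("scene",p)[0]/.64);print(p2w("scene",e,p[2]).round(4))
s=ctrl.get_state();print(s["time"],s["tcp_pos"],s["force"])
ctrl.sign_off()
E
```

```text
bottle 0.61
dish 0.58
beaker 0.6
blue1 6.76
blue2 3.17
[ 0.5117 -0.0104  0.033 ]
[ 0.5295 -0.0774  0.049 ]
[ 0.5473 -0.1442  0.033 ]
24.65 [ 0.55253071 -0.37764551  0.25181965] [-5.22894153 -0.94529487 10.40444365]
the job is handed in; nothing more can be done
```

The job is handed in at 24.7 s: the tray is loaded and the arm is still holding the paddle level.

- **Pucks:** The tall puck is in the middle nest and the two low ones are in the end nests. Their last measured positions are within about 3 mm of the nest centres I measured. In both cameras each puck showed an even dark ring around it and looked upright.
- **Paddle:** The closed fingers hold the pad with the fingertips 69.8 mm above the bench, against 69 mm for level, at about 10 N. The picture puts the paddle angle at about 0.22 rad, give or take 0.02, well short of the stop.
- **Bystanders:** The pictures of the bottle, dish and beaker match the start.
- **Check that disagreed:** The two patches around the blue look-alikes changed (6.8 and 3.2, against 0.6 for the bystanders). Probable cause: puck C beside them was removed, and the arm's shadow moved. The blue pucks were never gripped, but I did not check them separately.
- **Sideways force:** There was a steady 5–6 N sideways force on the fingers, most likely friction against the pad.

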